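Free the syrup-stuck post of a tray stand and put it in the wash tub

TASK

First swing the flat cover of the wash tub about a quarter turn on its pin, so that the tub is open. Then take the post of the pastry tray stand, which is seized in its foot, by the T handle and work it out, twisting it back and forth while pulling gently: the foot must stay standing on the counter where it is, never lifted, tipped, dragged or turned along with the post. Lay the post down inside the tub and leave the soap bottle, the gift tin and the copper bowl where they are.

Things in the scene. Friction and masses are not known exactly. Their poses are not given: they have to be found in the camera images.
- stand: Foot of a tray stand, about 2.3 kg (it varies), loose on the counter on rubber pads: steel slab 180 x 180 mm, top 26 mm above the counter, with a square collar 50 x 50 mm in its middle, top 86 mm above the counter, in which the post stands. Origin at the centre of its underside, z up, x and y along the slab's sides. An upward pull on the post of 22 to 29 N lifts it.
- stand_mouth (a point): Centre of the collar's top, 86 mm above the counter, on the stand's axis. The bore below is 60 mm deep; sprung shoes near its floor, out of sight, pinch the post. Friction varies: a straight pull needs 40 to 60 N, more than the foot weighs. The post is free of the shoes after 15 mm of travel and leaves the bore after 60 mm.
- stand_corner (a point): Point on the slab's top near its (+x, +y) corner, 85 mm from the axis along x and along y, 26 mm above the counter; axes as the stand.
- post_handle (a point): Centre of the post's T handle: steel bar 70 mm long (its x), 14 mm wide (y), 16 mm high (z), on top of a round rod of diameter 18 mm, 133 mm long. z points from rod to handle; the rod's end lies 141 mm below this point. Seated, this point is 167 mm above the counter. The heading varies.
- post_mid (a point): Point on the post's axis half-way along it, 66.5 mm below the handle's centre; axes as the handle. While the post is being turned (up to 0.6 N m), friction acts against the turning and a pull of 10 to 17 N draws it up some 1.5 to 3 mm per radian turned; drawn faster, the pull rises until the foot lifts or turns along. Twisting without pulling gains nothing.
- post: The same post, 149 mm tall, about 0.35 kg; origin at the centre of the rod's lower end, axes as the handle.
- tub: Wash tub of grey metal, fixed to the counter, open on top under its cover: outside 150 mm (x) by 230 mm (y), 55 mm high, walls and floor 5 mm thick. Origin at the centre of its underside, z up.
- cover (a joint): Turn of the flat metal cover about the upright pin, in rad: 0 = it covers the tub squarely, grows clockwise seen from above, stop at 1.75. At 1.57 it lies beside the tub, clear of it on the tub's +y side. It moves stiffly (about 0.12 N m) and stays where it is left. At the start it stands between 0 and 0.25.
- cover_pin (a point): On the axis of the upright pin, fixed beside the tub's (+x, +y) corner at 87, 127 mm in the tub's frame, at the underside of the cover, 56 mm above the counter; axes as the tub. The plate is 3 mm thick; at joint 0 it reaches from 158 mm on the -x side of the pin to 10 mm on the +x side, and from 242 mm on the -y side to 12 mm on the +y side.
- cover_lip (a point): Point half-way up the cover's upturned lip (3 mm thick, rising to 25 mm above the cover's underside), along the cover's long edge that is the far (+x) one at joint 0, from 17 to 242 mm from the pin. It lies 8.5 mm in +x, 140 mm in -y from the pin in the cover's axes, which turn with it. Pushing the lip's outer (+x) face to -x swings the cover open.
- tin: Red gift tin, 90 x 130 x 60 mm, loose, to be left alone; origin at the centre of its underside.
- soap: White plastic bottle with blue cap, diameter 64 mm, 170 mm tall, loose, to be left alone; origin at the centre of its underside.
- bowl: Copper bowl, 120 mm across, 50 mm high, loose, to be left alone; origin at the centre of its underside.
Not all that is in view belongs to the job. Of the things that look like the post, the smaller one is meant.

How it is judged (in metres and radians):
On the way, in this order (a step that is already met when the one before it is completed fails the run):
1. the cover is swung open, more than 1.2 rad (value of joint cover above 1.2 rad), for 0.2 s.
2. the post is drawn clear of the collar while the foot stands on the counter (z of post_mid in the frame of stand above 0.161 m and height (world z) of stand below 0.005 m and angle between stand's own z axis and vertical below 0.04 rad and distance of stand_corner from where it was at the start of the episode below 0.02 m), for 0.1 s.
At the end, for the whole second after the job is handed in: Cover open by more than 1.2 rad; the post at rest inside the tub's outline, its middle under 45 mm and handle under 55 mm above the counter, leaning over 1.1 rad from upright; the foot flat on the counter its corner within 20 mm of its start; tin, bottle and bowl within 30 mm of theirs (value of joint cover above 1.2 rad and x of post_mid in the frame of tub between -0.075 and 0.075 m and y of post_mid in the frame of tub between -0.115 and 0.115 m and height (world z) of post_mid below 0.045 m and x of post_handle in the frame of tub between -0.075 and 0.075 m and y of post_handle in the frame of tub between -0.115 and 0.115 m and height (world z) of post_handle below 0.055 m and angle between post_handle's own z axis and vertical above 1.1 rad and linear speed of post below 0.02 m/s and height (world z) of stand below 0.005 m and angle between stand's own z axis and vertical below 0.04 rad and distance of stand_corner from where it was at the start of the episode below 0.02 m and distance of each of tin, soap, bowl from where it was at the start of the episode below 0.03 m); the robot touches nothing.
It fails at once if the stand's foot is lifted more than 5 mm off the counter (height (world z) of stand above 0.005 m).
It fails at once if the stand's foot is tipped by more than 0.06 rad (angle between stand's own z axis and vertical above 0.06 rad).
It fails at once if the stand's foot is dragged or turned, its corner more than 20 mm (distance of stand_corner from where it was at the start of the episode above 0.02 m).
It fails at once if the gift tin, the soap bottle or the copper bowl is moved more than 30 mm (distance of any of tin, soap, bowl from where it was at the start of the episode above 0.03 m).
It also fails if it takes over 72 s, if anything falls off the work surface, if the arm or the gripper's body presses on something with over 40 N, if the wrist force passes 120 N, or if a joint passes its speed limit or range.

ROBOT

A 6-joint arm with a two-finger parallel gripper is mounted at the origin on the work surface. World frame = base frame: x ahead of the robot, y to its left, z up, the work surface at z = 0. Lengths are in mm, angles in rad, forces in N, time in s.
With the tool pointing down it reaches from about 400 to 925 mm from the base axis. Payload 12.5 kg.
Tool frame: the origin (TCP) lies on the centre line of the jaws, within the pads' length; the fingertips stand 17 mm ahead of it and the grasp point (between the pads) lies 2 mm behind it; z points along the fingers, y is the line along which they close (so a half turn about z gives the same grasp; the last joint's range is limited). The gripper opens to 95 mm and grips with 3 to 60 N. Pads are 20 mm wide; open, the fingers measure 119 mm over their backs; the gripper's body (75 mm by 180 mm) begins 59 mm behind the grasp point.
Start: joints at [-0.106, 0.491, 1.559, -0, 1.092, -0.106], TCP at [625.019, 0.021, 196.161] pointing down, gripper open.
Joint ranges: [-3.1, 3.1], [-0.84, 2.19], [0.05, 2.79], [-1.13, 4.28], [0.06, 2.93], [-2.69, 2.69]. Speed limits (rad/s): [2.22, 2.22, 2.79, 3.14, 3.14, 3.14].

INTERFACE

Orientations are given as [roll, pitch, yaw] about the fixed x, y, z axes, in that order (R = Rz(yaw) Ry(pitch) Rx(roll)).
In Python, from cell import env gives the robot as it stands.
- The arm moves only by the tool drive_tool, never from a script. Its argument "deltas" is text: rows parted by semicolons, each of 4 numbers parted by spaces: the shift along the world's x, y, z normalised to -1 to 1, where 1 is 100 mm, then the turn about the world's z normalised to -1 to 1, where 1 is 180 degrees. A call has 1 to 10 rows; each row shifts and turns the commanded pose from where the row before left it; what a row does not reach is not made up. A row lasts 1/12 s, in which the tool goes at most 41.7 mm and 7.16 degrees, less where a joint would pass 70% of its speed; a pose out of reach is approached as far as the arm can. A call with a number of a shift or a turn outside -1 to 1 is refused whole. A call with a gripper value outside its range is refused whole. "gripper" is the closure, from 0 (fully open) to 1 (shut), set as the call begins (left out, the last holds). The fingers move at their own pace and stop on an object; the grip force is fixed at half the most. Time passes only in rows, so rows that do not move let the fingers close. It gives the time, the measured TCP pose, the force, the opening and the grip force at its end, in the units of the state.
- env.state(): the state, without advancing time (a new reading comes with each control period).
- env.read_camera(name): name is "scene" or "side" or "wrist"; returns (picture, depth): 400x640x3 uint8, red, green, blue; 400x640 float32, mm along the optical axis (not along the pixel's ray), 0 where there is no reading.
- env.camera_params(name): a dict with "mtx" (3x3 intrinsics, pixels), "camera_from_world" (4x4, takes a point from world to camera coordinates); the wrist camera has in their place "mount" (4x4, takes a point from camera to tool coordinates, whose origin is the TCP and whose axes are the flange's). Camera axes: x right, y down, z forward; pixel columns grow to the right and rows downward; lengths in mm; the calibration is good to about 2 mm. A picture is of the moment at which its call begins: read the wrist's pose just before it. camera_params takes no time and is no camera call.
- env.job_done(): hands the job in; it is judged then, once.
The state is a dict: "t": time; "joints": joint angles; "qvel": joint speeds; "tau": joint torques, N m; "eef_pos": TCP position; "tcp_rot": TCP orientation; "ft_force": force on the tool from outside, world axes, zero at the start; "moment": the same for the moment, N m; "opening": opening from 0.0 (shut) to 1.0 (fully open); "grip_force": force on a finger pad.
Only numpy, scipy, OpenCV 4.12 (cv2) and the standard library are available. Lean on these libraries where they do the work, as an engineer would, in place of code of your own. Each camera call takes 0.05 s, during which the arm holds its last target. There are 200 camera calls.

## Working session

There is one attempt and no reset: what is moved stays moved. The work goes in short steps, Python scripts to look and compute and a tool call to move; the robot and the scene stay as the last step left them, time stands still between calls to the robot, and variables do not carry over. Pictures are saved under pics/ and viewed, at most 10 in all, crops included, and the job is handed in when it is done.

Besides the shell and the picture viewer there is one more tool, called after "Request:" in YAML: its name, and indented under it one key for each argument. drive_tool: Moves the arm, as the interface text tells. Its arguments: {"type":"object","properties":{"deltas":{"type":"string"},"gripper":{"type":"number"}},"required":["deltas"]}

```bash
mkdir -p pics; ls; cat > h.py <<'E'
import numpy as np, cv2
from cell import env
def grab(n,save=None):
    s=env.state(); p,d=env.read_camera(n)
    if save: cv2.imwrite('pics/'+save,p[:,:,::-1])
    return s,p,d
def cfw(n,s=None):
    c=env.camera_params(n); K=np.array(c['mtx'])
    if n=='wrist':
        from scipy.spatial.transform import Rotation as R
        T=np.eye(4);T[:3,:3]=R.from_euler('xyz',s['tcp_rot']).as_matrix();T[:3,3]=s['eef_pos']
        return K,T@np.array(c['mount'])
    return K,np.linalg.inv(np.array(c['camera_from_world']))
def cloud(n,d,s=None):
    K,T=cfw(n,s); v,u=np.mgrid[:d.shape[0],:d.shape[1]]
    P=np.stack([(u-K[0,2])/K[0,0]*d,(v-K[1,2])/K[1,1]*d,d],-1)
    W=P@T[:3,:3].T+T[:3,3]; W[d<=0]=np.nan
    return W
E
python3 - <<'E'
from h import *
for n in('scene','side'):
    s,p,d=grab(n,n+'0.png'); np.save(n+'0.npy',cloud(n,d,s)); print(n,cfw(n)[1].round(2))
print(env.state())
E
```

```text
pics
scene [[ 7.50000e-01  4.90000e-01 -4.40000e-01  1.25040e+03]
 [ 6.60000e-01 -5.70000e-01  4.90000e-01 -6.68210e+02]
 [-1.00000e-02 -6.60000e-01 -7.50000e-01  1.18306e+03]
 [ 0.00000e+00  0.00000e+00  0.00000e+00  1.00000e+00]]
side [[ 9.7000e-01 -1.6000e-01  1.8000e-01  4.5358e+02]
 [-2.4000e-01 -6.3000e-01  7.4000e-01 -7.3056e+02]
 [-1.0000e-02 -7.6000e-01 -6.5000e-01  7.7639e+02]
 [ 0.0000e+00  0.0000e+00  0.0000e+00  1.0000e+00]]
{'t': 0.1, 'joints': array([-1.05564272e-01,  4.91485248e-01,  1.55937916e+00,  5.96339491e-06,
        1.09171803e+00, -1.05610292e-01]), 'qvel': array([ 0.00025227, -0.00230784, -0.00212861,  0.00066166,  0.00116642,
       -0.00162888]), 'tau': array([ 2.47082615e-03, -6.13621187e+01, -2.58604574e+01,  6.93451893e-02,
        4.70101309e-02, -2.07912552e-05]), 'eef_pos': array([6.24766692e+02, 7.13193593e-02, 1.95632136e+02]), 'tcp_rot': array([-3.14060895e+00, -1.09596464e-04,  1.57083954e+00]), 'ft_force': array([-0.70122433,  0.16771578,  0.73854991]), 'moment': array([ 0.00918895,  0.00417885, -0.00618656]), 'grip_force': 0.0, 'opening': 1.0028669256442542}
```

View pics/scene0.png

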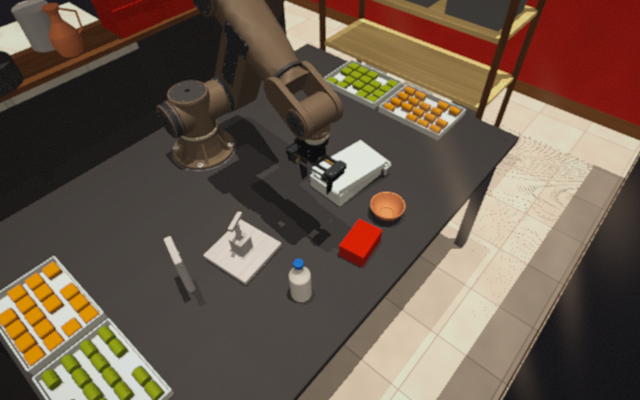

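View pics/side0.png

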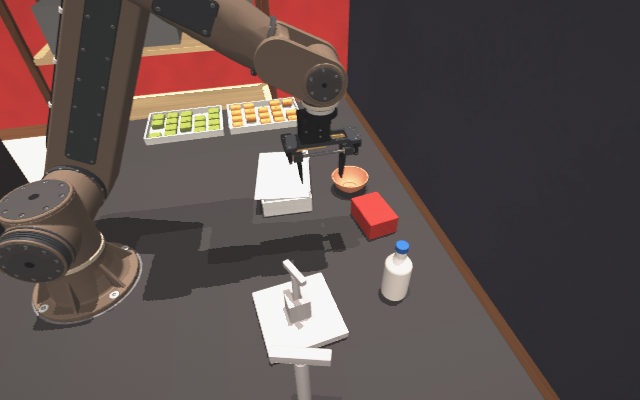

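The scene picture shows the stand at (242,248) with its handle at (236,222), a larger decoy post at (178,265), the covered tub at (350,170), bowl (388,207), tin (360,242) and bottle (300,283). The side view shows the same: stand (298,315), handle (294,272), cover (283,175).

```bash
python3 - <<'E'
from h import *
def rect(W,m,n):
    P=W[m][:,:2].astype(np.float32)
    if len(P)<5: print(n,len(P));return
    r=cv2.minAreaRect(P); print(n,len(P),'mean',P.mean(0).round(1),'rect c',np.round(r[0],1),'size',np.round(r[1],1),'ang',round(r[2],1),'box',cv2.boxPoints(r).round(0).tolist())
def comps(W,lo,hi,reg,n):
    z=W[...,2]; m=(z>lo)&(z<hi)&reg
    k,l,st,_=cv2.connectedComponentsWithStats(m.astype(np.uint8))
    for i in range(1,k):
        if st[i,4]>25: rect(W,l==i,n)
for n in('scene','side'):
    W=np.load(n+'0.npy'); x,y=W[...,0],W[...,1]; print('==',n)
    reg=(x>350)&(x<1000)&(y>-650)&(y<500)
    for a,b in((20,32),(50,53.5),(53.5,65),(68,79),(80,92),(160,176),(176,260)): comps(W,a,b,reg&~((abs(x-625)<40)&(abs(y)<80)&(W[...,2]>100)),(a,b))
E
```

```text
== scene
(20, 32) 116 mean [619.4 197.4] rect c [627.  221.2] size [234.6  57.5] ang 71.6 box [[563.0, 119.0], [617.0, 101.0], [691.0, 323.0], [637.0, 342.0]]
(20, 32) 36 mean [513.3 123.9] rect c [510.4 123.1] size [ 6.3 82.7] ang 84.9 box [[469.0, 124.0], [551.0, 116.0], [552.0, 123.0], [469.0, 130.0]]
(20, 32) 131 mean [753.8 225.3] rect c [758.5 216.3] size [101.   72.6] ang 28.1 box [[697.0, 225.0], [731.0, 161.0], [820.0, 208.0], [786.0, 272.0]]
(20, 32) 1991 mean [ 522.  -253.3] rect c [ 510.5 -244.3] size [182.4 181.3] ang 6.6 box [[410.0, -165.0], [430.0, -345.0], [612.0, -324.0], [591.0, -144.0]]
(20, 32) 28 mean [831.7  35.4] rect c [831.7  35.3] size [ 2.7 97.6] ang 8.8 box [[823.0, 83.0], [838.0, -13.0], [841.0, -13.0], [826.0, 84.0]]
(20, 32) 52 mean [803.3 -39.7] rect c [801.2 -40.4] size [88.1 16.5] ang 18.9 box [[757.0, -47.0], [762.0, -62.0], [846.0, -34.0], [840.0, -18.0]]
(20, 32) 36 mean [ 774.3 -245.8] rect c [ 772.1 -244.7] size [56.8 19.2] ang 47.1 box [[746.0, -259.0], [760.0, -272.0], [798.0, -230.0], [784.0, -217.0]]
(53.5, 65) 1187 mean [565.6 281.6] rect 
[... 5536 characters left out ...]
ze [14.8 71.7] ang 23.2 box [[488.0, -214.0], [516.0, -280.0], [529.0, -274.0], [501.0, -209.0]]
(160, 176) 65 mean [ 482.7 -449.1] rect c [ 482.4 -448.1] size [ 8.6 23.3] ang 81.4 box [[470.0, -451.0], [493.0, -454.0], [495.0, -446.0], [471.0, -442.0]]
(176, 260) 78 mean [674.  -9.] rect c [673.2  -7.2] size [ 8.7 21.3] ang 28.0 box [[664.0, 0.0], [674.0, -19.0], [682.0, -15.0], [672.0, 4.0]]
(176, 260) 55 mean [571.7 -12. ] rect c [569.2  -6.3] size [ 9.8 22.9] ang 21.7 box [[560.0, 3.0], [569.0, -19.0], [578.0, -15.0], [570.0, 6.0]]
(176, 260) 1147 mean [ 483.4 -443.4] rect c [ 483.6 -440.9] size [23.  99.8] ang 72.3 box [[433.0, -437.0], [528.0, -467.0], [535.0, -445.0], [440.0, -415.0]]
```

```bash
python3 - <<'E'
import numpy as np
pin=np.array([648,358.]);psi=-.063;r=185
def P(th,off):
    a=psi-th; return pin+r*np.array([np.sin(a),-np.cos(a)])+off*np.array([np.cos(a),np.sin(a)])
p=P(.1,45);print(p.round(1))
for th in np.linspace(.1,1.57,13):
    q=P(th,22);print(th.round(2),q.round(1),((q-p)/100).round(3));p=q
E
```

```text
[662.4 168.1]
0.1 [639.7 171.9] [-0.227  0.037]
0.22 [617.  174.3] [-0.227  0.024]
0.34 [594.8 179.5] [-0.222  0.052]
0.47 [573.4 187.3] [-0.214  0.078]
0.59 [553.1 197.7] [-0.203  0.104]
0.71 [534.2 210.5] [-0.189  0.128]
0.84 [517.  225.5] [-0.172  0.15 ]
0.96 [501.8 242.5] [-0.152  0.17 ]
1.08 [488.8 261.2] [-0.13   0.187]
1.2 [478.2 281.4] [-0.106  0.202]
1.33 [470.1 302.7] [-0.081  0.213]
1.45 [464.7 324.9] [-0.054  0.222]
1.57 [462.  347.5] [-0.027  0.227]
```

Request:
drive_tool:
  deltas: "0.1 0.35 0 0;0.1 0.35 0 0;0.1 0.35 0 0;0.1 0.35 0 0;0 0.3 0 0;0 0 0 0"
  gripper: 1

```text
t: 0.6
eef_pos: [664.6, 175.1, 195.3]
tcp_rot: [-3.141, -0.001, 1.575]
ft_force: [-0.6, -0.4, -0.4]
opening: 0.632
grip_force: 0.0
```

Request:
drive_tool:
  deltas: "0 0 0 0;0 0 0 0;0 0 0 0;0 0 0 0;0 0 0 0;0 0 0 0;0 0 0 0;0 0 0 0;0 0 0 0;0 0 0 0"
  gripper: 1

```text
t: 1.43
eef_pos: [665.0, 170.0, 196.2]
tcp_rot: [3.141, -0.0, 1.571]
ft_force: [0.2, 0.4, -0.6]
opening: 0.009
grip_force: 0.0
```

Request:
drive_tool:
  deltas: "0 0 -0.3 0;0 0 -0.3 0;0 0 -0.3 0;0 0 -0.22 0;0 0 0 0;0 0 0 0"

```text
t: 1.93
eef_pos: [664.8, 170.0, 83.7]
tcp_rot: [-3.14, 0.0, 1.571]
ft_force: [0.6, -0.3, 0.4]
opening: 0.005
grip_force: 0.0
```

Request:
drive_tool:
  deltas: "-0.25 0 0 0;-0.23 0.02 0 0;-0.22 0.05 0 0;-0.21 0.08 0 0;-0.2 0.1 0 0;-0.19 0.13 0 0;-0.17 0.15 0 0"

```text
t: 2.52
eef_pos: [518.1, 223.5, 86.6]
tcp_rot: [3.138, -0.001, 1.57]
ft_force: [1.2, 1.2, 0.1]
opening: -0.001
grip_force: 0.0
```

Request:
drive_tool:
  deltas: "-0.15 0.17 0 0;-0.13 0.19 0 0;-0.11 0.2 0 0;-0.08 0.21 0 0;-0.05 0.22 0 0;-0.03 0.22 0 0;0 0 0 0;0 0 0 0"

```text
t: 3.18
eef_pos: [463.5, 345.1, 85.9]
tcp_rot: [3.139, -0.001, 1.573]
ft_force: [0.3, 0.1, 0.3]
opening: 0.006
grip_force: 0.0
```

Request:
drive_tool:
  deltas: "0.05 -0.3 0.1 0;0 -0.1 0.4 0;0.1 -0.2 0.4 0;0 -0.3 0.4 0;0 -0.4 0 0;0 -0.4 0 0;0 -0.4 0 0;0 -0.4 0 0;0 -0.4 0 0;0 -0.4 0 0"
  gripper: 0

```text
t: 4.02
eef_pos: [476.6, 18.0, 205.1]
tcp_rot: [3.14, 0.0, 1.57]
ft_force: [0.6, 0.0, -0.3]
opening: 0.648
grip_force: 0.0
```

```bash
python3 - <<'E'
from h import *
s,p,d=grab('scene','scene1.png'); np.save('scene1.npy',cloud('scene',d)); print(s['eef_pos'],s['tcp_rot'])
E
```

```text
[476.63434032  18.04941357 205.06980776] [3.13956855e+00 3.46187165e-04 1.56996571e+00]
```

View pics/scene1.png

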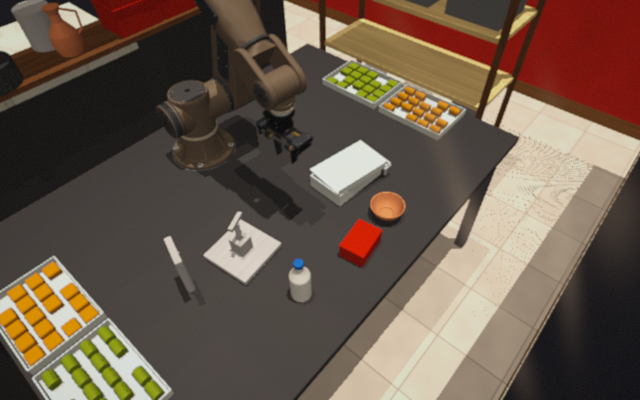

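The cover looks still shut at (350,170). I'll compare enlarged crops before and after.

```bash
python3 - <<'E'
import cv2,numpy as np
a=cv2.imread('pics/scene0.png')[130:220,290:410];b=cv2.imread('pics/scene1.png')[130:220,290:410]
s=cv2.imread('pics/side0.png')[140:225,240:350]
f=lambda i:cv2.resize(i,(390,290),interpolation=cv2.INTER_CUBIC)
cv2.imwrite('pics/c1.png',np.vstack([np.hstack([f(a),f(b)]),np.hstack([f(s),f(s)*0])]))
for n in('scene0','scene1'):
    W=np.load(n+'.npy');z=W[...,2];m=(W[...,0]>420)&(W[...,0]<700)&(W[...,1]>90)&(W[...,1]<420)
    for lo,hi in((40,53),(54,62),(66,76),(76,84),(84,100)):
        P=W[m&(z>lo)&(z<hi)]; print(n,lo,hi,len(P),P.min(0).round() if len(P) else'',P.max(0).round() if len(P) else'')
        if len(P)>20 and lo>=66: print(cv2.fitLine(P[:,:2].astype(np.float32),cv2.DIST_L1,0,.01,.01).ravel().round(3))
E
```

```text
scene0 40 53 227 [458. 114.  40.] [663. 391.  53.]
scene0 54 62 1271 [455. 118.  54.] [660. 394.  62.]
scene0 66 76 96 [615. 119.  66.] [655. 359.  76.]
[1.66000e-01 9.86000e-01 6.37282e+02 2.32814e+02]
scene0 76 84 58 [617. 123.  76.] [654. 334.  84.]
[1.66000e-01 9.86000e-01 6.38824e+02 2.42227e+02]
scene0 84 100 1 [655. 320.  85.] [655. 320.  85.]
scene1 40 53 273 [457. 116.  40.] [663. 398.  53.]
scene1 54 62 1741 [456. 113.  54.] [660. 393.  62.]
scene1 66 76 86 [617. 122.  66.] [657. 360.  76.]
[1.61000e-01 9.87000e-01 6.33746e+02 2.13324e+02]
scene1 76 84 63 [617. 118.  76.] [656. 338.  83.]
[1.66000e-01 9.86000e-01 6.44191e+02 2.70172e+02]
scene1 84 100 2 [637. 200.  84.] [653. 311.  86.]
```

View pics/c1.png

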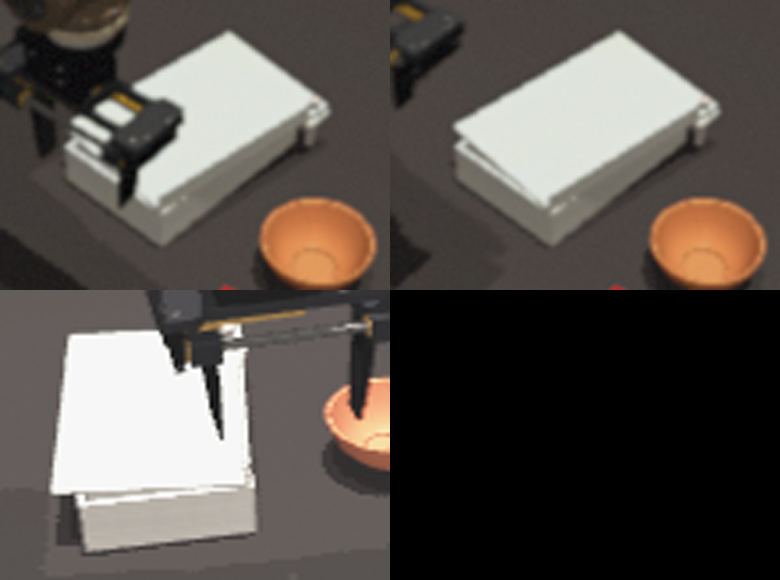

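```bash
python3 - <<'E'
from h import *
W=np.load('side0.npy');p=cv2.imread('pics/side0.png');x,y,z=W[...,0],W[...,1],W[...,2]
for cx in(572,675):
    m=(abs(x-cx)<25)&(abs(y+5)<30)&(z>120)&(z<260); P=W[m]; i=P[:,2].argsort()[:8]; print(P[i].round())
W=np.load('scene1.npy');x,y,z=W[...,0],W[...,1],W[...,2]
m=(abs(x-476)<80)&(abs(y-18)<30)&(z>120)&(z<300);P=W[m];i=P[:,2].argsort()[:8]; print(P[i].round())
s=env.state();print(s['opening'],s['eef_pos'])
E
```

```text
[[576. -11. 214.]
 [573. -12. 215.]
 [572.  -5. 216.]
 [575. -14. 219.]
 [573. -13. 219.]
 [576. -11. 220.]
 [573. -12. 221.]
 [576. -11. 223.]]
[[674. -12. 215.]
 [672.   1. 215.]
 [672.  -9. 216.]
 [676. -14. 216.]
 [676. -13. 218.]
 [672.   1. 218.]
 [674. -10. 220.]
 [671. -10. 220.]]
[[443.  13. 220.]
 [511.  18. 223.]
 [443.  28. 223.]
 [511.   5. 223.]
 [511.  28. 223.]
 [441.   6. 224.]
 [445.   2. 224.]
 [444.   8. 224.]]
0.6894364102601377 [476.99871577  12.70781605 204.98587877]
```

Request:
drive_tool:
  deltas: "0.4 0 0 0;0.4 0 0 0;0.4 0.1 0 0;0.4 0.3 0 0;0.28 0.4 0 0;0 0.4 0 0;0 0.34 0 0;0 0 0 0;0 0 0 0;0 0 0 0"
  gripper: 1

```text
t: 4.9
eef_pos: [654.4, 162.9, 204.6]
tcp_rot: [3.141, 0.0, 1.57]
ft_force: [-1.2, -0.5, -0.4]
opening: 0.103
grip_force: 0.0
```

Request:
drive_tool:
  deltas: "0 0 0 0;0 0 -0.3 0;0 0 -0.3 0;0 0 -0.3 0;0 0 -0.25 0;0 0 -0.12 0;0 0 0 0;0 0 0 0;0 0 0 0"
  gripper: 1

```text
t: 5.65
eef_pos: [655.3, 163.6, 78.8]
tcp_rot: [3.139, -0.0, 1.57]
ft_force: [-0.3, -0.2, 0.4]
opening: 0.003
grip_force: 0.0
```

Request:
drive_tool:
  deltas: "-0.2 0 0 0;-0.15 0 0 0;-0.15 0.02 0 0;-0.15 0.02 0 0;0 0 0 0;0 0 0 0"

```text
t: 6.15
eef_pos: [590.2, 168.2, 78.7]
tcp_rot: [3.139, -0.0, 1.571]
ft_force: [0.5, -0.4, 0.2]
opening: 0.005
grip_force: 0.0
```

```bash
python3 - <<'E'
from h import *
print(env.state())
s,p,d=grab('scene');s,p2,d=grab('side')
f=lambda i:cv2.resize(i,(390,290),interpolation=cv2.INTER_CUBIC)
cv2.imwrite('pics/c2.png',np.hstack([f(p[100:220,290:410]),f(p2[120:225,240:350])])[:,:,::-1])
E
```

```text
{'t': 6.15, 'joints': array([ 1.70037149e-01,  6.08024069e-01,  1.70395766e+00, -6.40599416e-05,
        8.26700791e-01,  1.69731828e-01]), 'qvel': array([-0.00713625,  0.01908502, -0.02601115,  0.0007019 , -0.00215132,
       -0.00092366]), 'tau': array([ 5.93383200e-01, -6.38722587e+01, -1.90497869e+01,  8.38512601e-02,
        4.42058640e-02,  3.63335246e-02]), 'eef_pos': array([590.18666023, 168.18253726,  78.68253292]), 'tcp_rot': array([ 3.13871635e+00, -4.44997946e-04,  1.57114561e+00]), 'ft_force': array([ 0.50694155, -0.3942298 ,  0.19715133]), 'moment': array([-0.02385531, -0.01318033,  0.01209415]), 'grip_force': 0.0, 'opening': 0.005390433835898626}
```

View pics/c2.png

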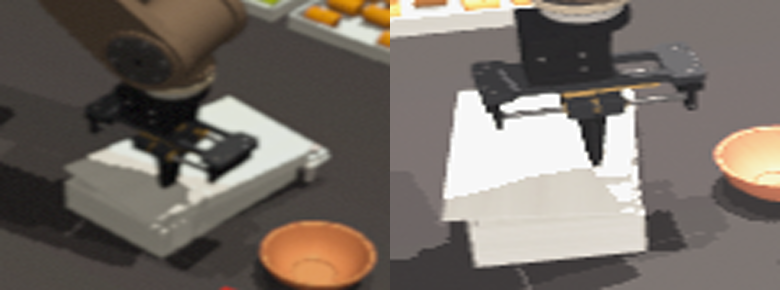

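```bash
python3 - <<'E'
from h import *
def ray(n,u,v,x=None,y=None):
    K,T=cfw(n); r=T[:3,:3]@np.linalg.inv(K)@[u,v,1]; o=T[:3,3]
    t=(y-o[1])/r[1]; return (o+t*r).round(1)
print(ray('side',302.6,183.4,y=-0),ray('side',298.4,179.8,y=168))
s,p,d=grab('side'); W=cloud('side',d); z=W[...,2]
for v in range(168,184,2): print(v,[ (int(p[v,u].sum()),W[v,u].round().tolist()) for u in (296,298,300)])
E
```

```text
[576.5   0.  203.8] [592.3 168.   88.5]
168 [(133, [585.0, 156.0, 142.0]), (138, [592.0, 158.0, 140.0]), (280, [597.0, 154.0, 142.0])]
170 [(132, [585.0, 156.0, 135.0]), (147, [591.0, 156.0, 134.0]), (469, [597.0, 156.0, 133.0])]
172 [(127, [585.0, 155.0, 129.0]), (156, [591.0, 158.0, 125.0]), (652, [597.0, 155.0, 127.0])]
174 [(128, [584.0, 156.0, 121.0]), (160, [590.0, 154.0, 121.0]), (585, [596.0, 156.0, 119.0])]
176 [(131, [583.0, 152.0, 116.0]), (159, [590.0, 157.0, 111.0]), (703, [596.0, 156.0, 111.0])]
178 [(604, [583.0, 156.0, 106.0]), (151, [589.0, 155.0, 105.0]), (737, [605.0, 216.0, 58.0])]
180 [(741, [591.0, 208.0, 59.0]), (484, [589.0, 156.0, 97.0]), (738, [603.0, 205.0, 58.0])]
182 [(621, [589.0, 196.0, 60.0]), (733, [594.0, 193.0, 61.0]), (741, [601.0, 193.0, 59.0])]
```

Cameras put the fingertips about 33 mm higher than the reported TCP implies: tip near z 95 at side pixel (298,180), clear above the lip. I'll back out, lower by 30 mm and check the tip height again.

Request:
drive_tool:
  deltas: "0.2 0 0 0;0.2 0 0 0;0.2 0 0 0;0.1 0 0 0;0 0 -0.15 0;0 0 -0.15 0;0 0 0 0;0 0 0 0"

```text
t: 6.97
eef_pos: [659.5, 167.8, 46.3]
tcp_rot: [-3.14, 0.0, 1.571]
ft_force: [-0.1, -0.9, -0.3]
opening: 0.005
grip_force: 0.0
```

```bash
cat >> h.py <<'E'
def tip(n='side',rx=25,ry=30,lo=40,name=None):
    s,p,d=grab(n,name); W=cloud(n,d,s); e=s['eef_pos']
    m=(abs(W[...,0]-e[0])<rx)&(abs(W[...,1]-e[1])<ry)&(W[...,2]>lo)&(W[...,2]<e[2]+120)&(p.sum(-1)<250)
    P=W[m]; i=P[:,2].argsort()[:10]; print(n,e.round(1),s['ft_force'].round(1)); print(P[i].round().tolist())
E
python3 - <<'E'
from h import *
tip('side');tip('scene')
E
```

```text
side [659.5 167.8  46.3] [-0.1 -0.9 -0.3]
[[661.0, 156.0, 64.0], [657.0, 155.0, 65.0], [661.0, 158.0, 67.0], [654.0, 154.0, 67.0], [655.0, 158.0, 68.0], [657.0, 153.0, 71.0], [653.0, 163.0, 73.0], [661.0, 155.0, 73.0], [655.0, 157.0, 73.0], [663.0, 153.0, 74.0]]
scene [659.8 167.9  47.2] [ 0.7 -0.2  0.9]
[[662.0, 164.0, 64.0], [663.0, 157.0, 65.0], [663.0, 175.0, 65.0], [661.0, 154.0, 67.0], [664.0, 168.0, 67.0], [658.0, 152.0, 70.0], [661.0, 154.0, 71.0], [664.0, 156.0, 72.0], [657.0, 153.0, 75.0], [660.0, 154.0, 76.0]]
```

Both views put the tip at about z 63–64, between plate and lip top. Pushing now.

Request:
drive_tool:
  deltas: "-0.2 0 0 0;-0.23 0.02 0 0;-0.22 0.05 0 0;-0.21 0.08 0 0;-0.2 0.1 0 0;0 0 0 0"

```text
t: 7.57
eef_pos: [550.8, 194.2, 48.1]
tcp_rot: [-3.141, -0.0, 1.572]
ft_force: [0.7, 0.9, 0.3]
opening: 0.004
grip_force: 0.0
```

```bash
python3 - <<'E'
from h import *
s,p,d=grab('scene');W=cloud('scene',d);z=W[...,2];m=(W[...,0]>380)&(W[...,0]<700)&(W[...,1]>90)&(W[...,1]<520)&(p.sum(-1)>300)
P=W[m&(z>66)&(z<80)];print(len(P),cv2.fitLine(P[:,:2].astype(np.float32),cv2.DIST_HUBER,0,.01,.01).ravel().round(3))
E
```

```text
98 [  0.651   0.759 577.427 261.392]
```

The cover is turning: the lip is at about 0.65 rad. Continuing.

Request:
drive_tool:
  deltas: "-0.19 0.14 0 0;-0.17 0.16 0 0;-0.15 0.17 0 0;-0.13 0.19 0 0;-0.11 0.2 0 0;-0.08 0.21 0 0;-0.05 0.22 0 0;-0.03 0.22 0 0;0 0 0 0;0 0 0 0"

```text
t: 8.45
eef_pos: [463.1, 344.8, 47.3]
tcp_rot: [3.14, -0.001, 1.572]
ft_force: [-0.7, -0.0, -0.3]
opening: 0.005
grip_force: 0.0
```

Request:
drive_tool:
  deltas: "0.05 -0.2 0 0;0.05 0 0.2 0;0 0 0.4 0;0.1 -0.1 0.4 0;0 -0.3 0.3 0;0 -0.4 0.25 0;0 -0.4 0 0;0 -0.4 0 0;0 -0.4 0 0;0 -0.4 0 0"
  gripper: 0

```text
t: 9.28
eef_pos: [482.0, 86.4, 198.3]
tcp_rot: [3.14, 0.0, 1.57]
ft_force: [0.5, 0.5, -0.4]
opening: 0.648
grip_force: 0.0
```

```bash
python3 - <<'E'
from h import *
s,p,d=grab('scene','scene2.png');W=cloud('scene',d);z=W[...,2];m=(W[...,0]>380)&(W[...,0]<700)&(W[...,1]>90)&(W[...,1]<560)&(p.sum(-1)>300)
P=W[m&(z>66)&(z<80)];print(len(P),cv2.fitLine(P[:,:2].astype(np.float32),cv2.DIST_HUBER,0,.01,.01).ravel().round(3))
E
```

```text
123 [ 9.94000e-01 -1.13000e-01  5.25427e+02  3.62469e+02]
```

View pics/scene2.png

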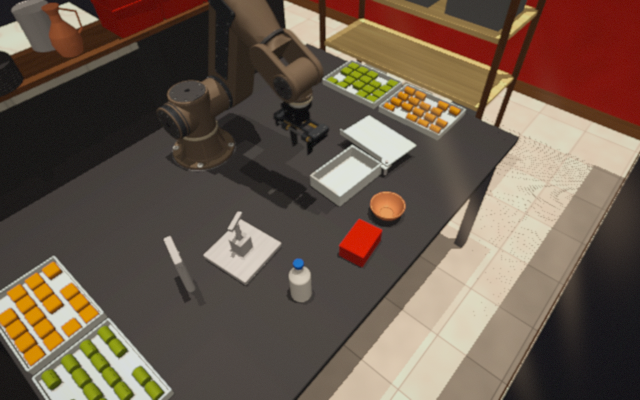

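The cover now lies open beside the tub (centre around pixel (378,142)) and the tub is empty at (346,175). Next I move over the handle with the jaws along the bar, so they grip its ends and it can hinge later.

Request:
drive_tool:
  deltas: "0.03 -0.33 0.02 -0.037;0.03 -0.33 0.02 -0.037;0.03 -0.33 0.02 -0.037;0.03 -0.33 0.02 -0.037;0.03 -0.33 0.02 -0.037;0.03 -0.33 0.02 -0.037;0.03 -0.33 0 -0.037;0.03 -0.33 0 -0.037;0.03 -0.33 0 -0.037;0 -0.34 0 -0.037"
  gripper: 0

```text
t: 10.17
eef_pos: [508.7, -244.5, 210.1]
tcp_rot: [3.141, -0.0, 0.401]
ft_force: [-0.3, 0.1, -0.3]
opening: 0.999
grip_force: 0.0
```

Request:
drive_tool:
  deltas: "0 0 0 0;0 0 0 0;0 0 0 0"

```text
t: 10.42
eef_pos: [508.5, -242.2, 209.7]
tcp_rot: [-3.141, 0.0, 0.408]
ft_force: [-0.5, 0.5, 0.1]
opening: 1.0
grip_force: 0.0
```

```bash
python3 - <<'E'
from h import *
s,p,d=grab('wrist','w0.png');W=cloud('wrist',d,s);z=W[...,2]
print(s['eef_pos'].round(1),s['tcp_rot'].round(4),s['joints'].round(2),s['opening'])
for lo,hi in((155,185),(120,155),(75,95),(15,35)):
    m=(abs(z-(lo+hi)/2)<(hi-lo)/2)&(abs(W[...,0]-509)<130)&(abs(W[...,1]+245)<130)&(p.sum(-1)>250)
    P=W[m]
    if len(P)>10:
        r=cv2.minAreaRect(P[:,:2].astype(np.float32)); print(lo,len(P),np.median(P[:,2]).round(1),P.mean(0).round(1),[np.round(a,1) for a in r])
# fingers
m=(p.sum(-1)<200)&(z>200); P=W[m]; print(len(P), P[:,2].min() if len(P) else 0)
s2,p2,d2=grab('side');W=cloud('side',d2);z=W[...,2]
m=(z>160)&(z<182)&(abs(W[...,0]-509)<60)&(abs(W[...,1]+245)<60);P=W[m&(p2.sum(-1)>250)]
print('side',len(P),P.mean(0) if len(P) else '')
E
```

```text
[ 508.5 -242.2  209.7] [-3.1414e+00  1.0000e-04  4.0820e-01] [-0.56  0.39  1.7   0.    1.06  0.6 ] 0.9996719504376684
155 1658 174.2 [ 512.  -240.1  172.5] [array([ 511.1, -240.3]), array([15.7, 69.5]), np.float64(23.6)]
120 147 139.3 [ 516.9 -238.3  138.6] [array([ 515.4, -239.6]), array([ 7.4, 17.4]), np.float64(15.2)]
75 1205 85.6 [ 518.5 -237.8   85.3] [array([ 512.4, -240.7]), array([46.1, 49.9]), np.float64(6.7)]
15 13855 25.6 [ 522.2 -235.6   25.6] [array([ 510.4, -241. ]), array([179.7, 180.4]), np.float64(6.6)]
69489 227.01617085968869
side 260 [ 508.46910524 -248.32990346  172.11732692]
```

View pics/w0.png

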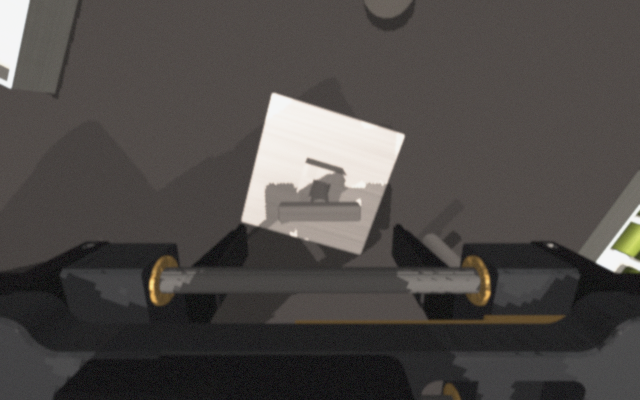

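The wrist view shows the bar centred between the fingertips (bar columns 278–361, fingers 242–396) with matching heading. Descending to grip.

Request:
drive_tool:
  deltas: "0.015 0.005 -0.2 0;0 0 -0.2 0;0 0 -0.2 0;0 0 -0.18 0;0 0 0 0;0 0 0 0"

```text
t: 11.02
eef_pos: [510.6, -240.3, 131.7]
tcp_rot: [-3.141, 0.001, 0.41]
ft_force: [0.9, 0.2, 0.3]
opening: 0.999
grip_force: 0.0
```

Request:
drive_tool:
  deltas: "0 0 0 0;0 0 0 0;0 0 0 0;0 0 0 0;0 0 0 0;0 0 0 0;0 0 0 0;0 0 0 0"
  gripper: 1

```text
t: 11.68
eef_pos: [510.9, -241.2, 132.3]
tcp_rot: [3.141, -0.001, 0.408]
ft_force: [-0.5, 1.8, 6.1]
opening: 0.733
grip_force: 30.0
```

```bash
python3 - <<'E'
from h import *
s=env.state();print(s['eef_pos'].round(1),s['ft_force'].round(1),s['moment'].round(2),s['opening'],s['grip_force'])
s,p,d=grab('side','s3.png');W=cloud('side',d);z=W[...,2]
P=W[(z>20)&(z<32)&(abs(W[...,0]-509)<130)&(abs(W[...,1]+245)<130)&(p.sum(-1)>250)];r=cv2.minAreaRect(P[:,:2].astype(np.float32));print([np.round(a,1) for a in r])
cv2.imwrite('pics/s3c.png',cv2.resize(p[200:360,220:380,::-1],(560,560)))
E
```

```text
[ 510.9 -241.2  132.3] [-0.5  1.8  6.1] [0.2  0.22 0.01] 0.732626171209615 30.00089854001999
[array([ 509.1, -244.6]), array([180.2, 181.4]), np.float64(6.6)]
```

View pics/s3c.png

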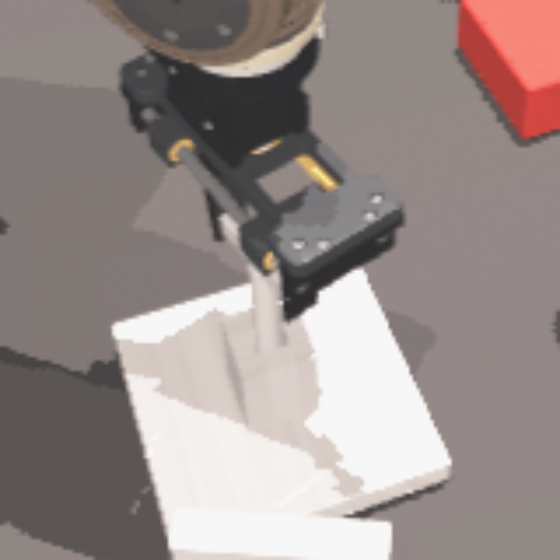

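The jaws hold the bar by its ends (opening 0.733 ≈ 70 mm, 30 N), and the foot has not moved. Starting the twist with a gentle pull.

Request:
drive_tool:
  deltas: "0 0 0.004 0.035;0 0 0.004 0.035;0 0 0.004 0.035;0 0 0.003 0.035;0 0 0.003 0.035"

```text
t: 12.15
eef_pos: [510.3, -240.9, 132.7]
tcp_rot: [-3.14, -0.0, 0.963]
ft_force: [0.4, 0.9, -8.7]
opening: 0.737
grip_force: 30.0
```

Request:
drive_tool:
  deltas: "0 0 0.003 -0.035;0 0 0.003 -0.035;0 0 0.003 -0.035;0 0 0.003 -0.035;0 0 0.003 -0.035"

```text
t: 12.57
eef_pos: [510.1, -241.1, 133.7]
tcp_rot: [-3.14, 0.001, 0.404]
ft_force: [1.4, -1.8, -12.8]
opening: 0.733
grip_force: 30.0
```

```bash
cat >> h.py <<'E'
def foot():
    s,p,d=grab('side');W=cloud('side',d);z=W[...,2]
    m=(z>18)&(z<36)&(abs(W[...,0]-509)<130)&(abs(W[...,1]+245)<130)&(p.sum(-1)>250);P=W[m];r=cv2.minAreaRect(P[:,:2].astype(np.float32));print('foot z',P[:,2].mean().round(1),[np.round(a,1) for a in r])
    print(s['t'],s['eef_pos'].round(1),s['ft_force'].round(1),s['moment'].round(2),round(s['opening'],3),s['tcp_rot'].round(3))
E
python3 -c "from h import *;foot()"
```

```text
foot z 25.6 [array([ 509.1, -245. ]), array([180.2, 181.6]), np.float64(6.4)]
12.5667 [ 510.1 -241.1  133.7] [  1.4  -1.8 -12.8] [-0.64 -0.35  0.34] 0.733 [-3.14e+00  1.00e-03  4.04e-01]
```

Request:
drive_tool:
  deltas: "0 0 0.0025 -0.035;0 0 0.0025 -0.035;0 0 0.0025 -0.035;0 0 0.0025 -0.035;0 0 0.0025 -0.035"

```text
t: 13.03
eef_pos: [510.0, -241.2, 135.0]
tcp_rot: [3.142, 0.002, -0.143]
ft_force: [0.5, -2.8, -13.4]
opening: 0.731
grip_force: 30.0
```

Request:
drive_tool:
  deltas: "0 0 0.0025 0.035;0 0 0.0025 0.035;0 0 0.0025 0.035;0 0 0.0025 0.035;0 0 0.0025 0.035;0 0 0.0025 0.035;0 0 0.0025 0.035;0 0 0.0025 0.035;0 0 0.0025 0.035;0 0 0.0025 0.035"

```text
t: 13.87
eef_pos: [510.2, -240.8, 137.5]
tcp_rot: [-3.139, -0.0, 0.966]
ft_force: [1.4, -1.1, -12.3]
opening: 0.733
grip_force: 30.0
```

```bash
python3 -c "from h import *;foot()"
```

```text
foot z 25.6 [array([ 509.3, -243.8]), array([180.9, 183. ]), np.float64(6.4)]
13.8667 [ 510.2 -240.8  137.5] [  1.4  -1.1 -12.3] [-0.07 -0.43 -0.29] 0.733 [-3.139 -0.     0.966]
```

Request:
drive_tool:
  deltas: "0 0 0.0026 -0.035;0 0 0.0026 -0.035;0 0 0.0026 -0.035;0 0 0.0026 -0.035;0 0 0.0026 -0.035;0 0 0.0026 -0.035;0 0 0.0026 -0.035;0 0 0.0026 -0.035;0 0 0.0026 -0.035;0 0 0.0026 -0.035"

```text
t: 14.75
eef_pos: [510.1, -241.3, 140.4]
tcp_rot: [3.141, 0.002, -0.147]
ft_force: [-1.1, -2.5, -12.8]
opening: 0.733
grip_force: 30.0
```

Request:
drive_tool:
  deltas: "0 0 0.0026 0.035;0 0 0.0026 0.035;0 0 0.0026 0.035;0 0 0.0026 0.035;0 0 0.0026 0.035;0 0 0.0026 0.035;0 0 0.0026 0.035;0 0 0.0026 0.035;0 0 0.0026 0.035;0 0 0.0026 0.035"

```text
t: 15.58
eef_pos: [510.2, -240.8, 143.1]
tcp_rot: [-3.14, -0.0, 0.963]
ft_force: [-0.2, 0.3, -10.6]
opening: 0.733
grip_force: 30.0
```

```bash
python3 -c "from h import *;foot()"
```

```text
foot z 25.6 [array([ 509.1, -244.4]), array([180.2, 181.6]), np.float64(6.5)]
15.5833 [ 510.2 -240.8  143.1] [ -0.2   0.3 -10.6] [-0.05 -0.17 -0.24] 0.733 [-3.14  -0.     0.963]
```

Request:
drive_tool:
  deltas: "0 0 0.0027 -0.035;0 0 0.0027 -0.035;0 0 0.0027 -0.035;0 0 0.0027 -0.035;0 0 0.0027 -0.035;0 0 0.0027 -0.035;0 0 0.0027 -0.035;0 0 0.0027 -0.035;0 0 0.0027 -0.035;0 0 0.0027 -0.035"

```text
t: 16.47
eef_pos: [510.4, -241.6, 146.1]
tcp_rot: [3.141, 0.001, -0.149]
ft_force: [1.0, -4.1, -11.0]
opening: 0.734
grip_force: 30.0
```

Request:
drive_tool:
  deltas: "0 0 0.0027 0.035;0 0 0.0027 0.035;0 0 0.0027 0.035;0 0 0.0027 0.035;0 0 0.0027 0.035;0 0 0.0027 0.035;0 0 0.0027 0.035;0 0 0.0027 0.035;0 0 0.0027 0.035;0 0 0.0027 0.035"

```text
t: 17.3
eef_pos: [510.7, -241.2, 149.6]
tcp_rot: [3.141, 0.0, 0.96]
ft_force: [0.3, 0.3, -3.7]
opening: 0.734
grip_force: 30.0
```

```bash
python3 -c "from h import *;foot()"
```

```text
foot z 25.6 [array([ 509.4, -244.5]), array([180.8, 181.4]), np.float64(6.5)]
17.3 [ 510.7 -241.2  149.6] [ 0.3  0.3 -3.7] [-0.05  0.05  0.01] 0.734 [3.141 0.    0.96 ]
```

The force has fallen to the post's own weight (3.7 N), so it is free of the shoes. Drawing it straight out.

Request:
drive_tool:
  deltas: "0 0 0.05 0;0 0 0.06 0;0 0 0.06 0;0 0 0.06 0;0 0 0.06 0;0 0 0.06 0;0 0 0.06 0;0 0 0.06 0;0 0 0.06 0;0 0 0.06 0"

```text
t: 18.18
eef_pos: [510.6, -241.1, 209.0]
tcp_rot: [3.142, 0.0, 0.958]
ft_force: [-0.6, -1.0, -3.3]
opening: 0.733
grip_force: 30.0
```

Request:
drive_tool:
  deltas: "0 0 0.2 0;0 0 0.2 0;0 0 0.2 0;0 0 0 0;0 0 0 0"

```text
t: 18.6
eef_pos: [510.8, -241.2, 268.7]
tcp_rot: [3.14, -0.0, 0.958]
ft_force: [0.1, 0.2, -3.4]
opening: 0.737
grip_force: 30.0
```

```bash
python3 - <<'E'
from h import *
foot()
s,p,d=grab('scene','scene4.png');W=cloud('scene',d);z=W[...,2]
m=(z>48)&(z<60)&(W[...,0]>450)&(W[...,0]<640)&(W[...,1]>100)&(W[...,1]<352)&(p.sum(-1)>250);P=W[m];print('rim',len(P),[np.round(a,1) for a in cv2.minAreaRect(P[:,:2].astype(np.float32))])
m=(z>0)&(z<10)&(W[...,0]>450)&(W[...,0]<640)&(W[...,1]>100)&(W[...,1]<352)&(p.sum(-1)>400);P=W[m];print('floor',len(P),[np.round(a,1) for a in cv2.minAreaRect(P[:,:2].astype(np.float32))])
E
```

```text
foot z 25.6 [array([ 508.9, -243.8]), array([180. , 182.2]), np.float64(6.5)]
18.6 [ 510.8 -241.2  268.7] [ 0.1  0.2 -3.4] [-0.03  0.04  0.03] 0.737 [ 3.14  -0.     0.958]
rim 320 [array([555.3, 236.2]), array([237.4, 158.6]), np.float64(87.0)]
floor 897 [array([539.9, 255.7]), array([192.5, 114.7]), np.float64(86.0)]
```

View pics/scene4.png

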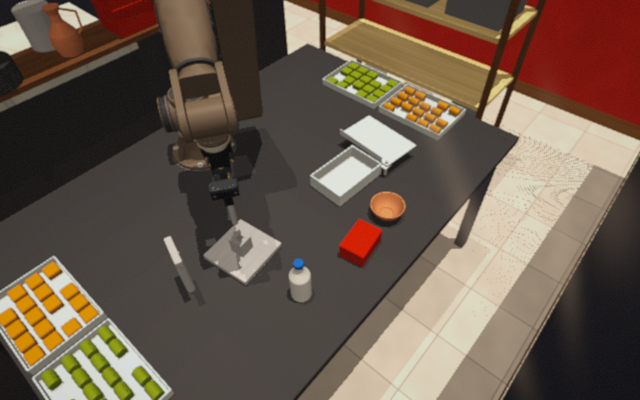

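The post hangs clear at (228,205) and the foot stayed put; the tub is open at (346,175). I'll carry it over the tub, then lean it on the tub's -y rim so it hinges in the jaws, and lower it.

Request:
drive_tool:
  deltas: "0.04 0.25 0 0.018;0.04 0.38 0 0.018;0.04 0.38 0 0.018;0.04 0.38 0 0.018;0.04 0.38 0 0.018;0.04 0.38 0 0.018;0.04 0.38 0 0.018;0.04 0.38 0 0.018;0.04 0.38 0 0.018;0.03 0.38 0 0.014"

```text
t: 19.53
eef_pos: [549.1, 127.7, 266.9]
tcp_rot: [-3.14, 0.0, 1.514]
ft_force: [0.8, -0.5, -2.1]
opening: 0.736
grip_force: 30.0
```

Request:
drive_tool:
  deltas: "0 0.3 0 0;0 0.21 0 0;0 0 -0.25 0;0 0 -0.3 0;0 0 -0.3 0;0 0 -0.3 0;0 0 -0.3 0;0 0 0 0;0 0 0 0"

```text
t: 20.28
eef_pos: [548.8, 176.7, 121.9]
tcp_rot: [-3.138, 0.001, 1.511]
ft_force: [-0.1, 0.2, -2.4]
opening: 0.731
grip_force: 30.0
```

```bash
python3 - <<'E'
from h import *
s,p,d=grab('side');s,q,d2=grab('scene')
print(s['eef_pos'].round(1),s['tcp_rot'].round(3),s['ft_force'].round(1),s['opening'])
f=lambda i:cv2.resize(i,(390,390),interpolation=cv2.INTER_CUBIC)
cv2.imwrite('pics/t1.png',np.hstack([f(p[80:230,220:370]),f(q[80:230,270:420])])[:,:,::-1])
E
```

```text
[549.8 176.9 123.6] [-3.141  0.     1.511] [ 0.5 -0.2 -2.1] 0.7334253566959803
```

View pics/t1.png

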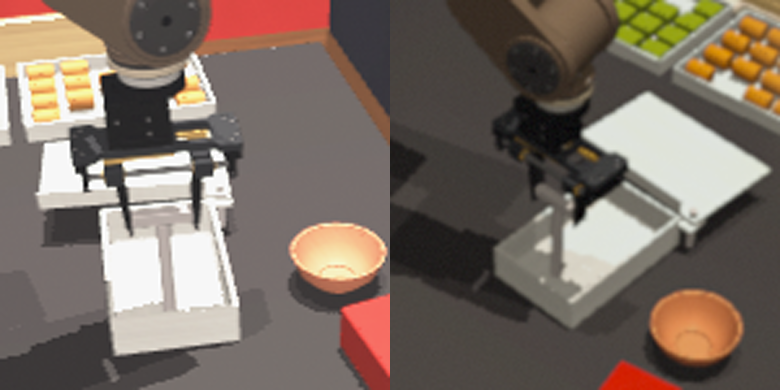

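The rod hangs upright inside the tub (side crop column 168, foot of the rod near row 305). Now leaning it over the -y rim.

Request:
drive_tool:
  deltas: "-0.01 -0.15 0 0;-0.01 -0.15 0 0;-0.01 -0.15 0 0;-0.01 -0.15 0 0;-0.01 -0.15 0 0;-0.01 -0.15 0 0;0 -0.15 0 0;0 0 0 0"

```text
t: 21.05
eef_pos: [544.7, 70.3, 125.5]
tcp_rot: [3.138, -0.0, 1.509]
ft_force: [0.4, 0.7, -1.2]
opening: 0.734
grip_force: 30.0
```

```bash
cat >> h.py <<'E'
def rod():
    # post points: bright points above the tub floor inside the tub or over it, in tub frame
    for n in('side','scene'):
        s,p,d=grab(n);W=cloud(n,d,s);c,k=np.cos(-.06),np.sin(-.06)
        dx,dy=W[...,0]-554,W[...,1]-236.5; X=c*dx+k*dy; Y=-k*dx+c*dy; Z=W[...,2]
        m=(abs(X)<22)&(Y>-250)&(Y<100)&(Z>14)&(Z<170)&(p.sum(-1)>200)
        for a in range(-240,100,20):
            q=m&(Y>=a)&(Y<a+20)
            if q.sum()>4: print(n,a+10,int(q.sum()),'x',np.median(X[q]).round(),'z',np.percentile(Z[q],[10,50,90]).round())
    print(s['eef_pos'].round(1),s['ft_force'].round(1),s['opening'])
E
python3 -c "from h import *;rod()"
```

```text
side -170 115 x -1.0 z [149. 164. 168.]
side -150 28 x 0.0 z [108. 122. 135.]
side -130 25 x -3.0 z [ 77.  87. 102.]
side -110 170 x -1.0 z [20. 40. 55.]
scene -170 49 x -0.0 z [157. 164. 167.]
scene -130 9 x 8.0 z [84. 90. 98.]
scene -110 101 x 4.0 z [20. 45. 71.]
scene -90 9 x 7.0 z [40. 50. 54.]
[544.6  71.2 125.2] [-0.9 -0.2 -2.3] 0.7337400307270272
```

The post leans about 29° over the rim. Next, move it inward and down until the rod end meets the floor.

Request:
drive_tool:
  deltas: "0.01 0.2 0 0;0.01 0.2 -0.06 0;0.01 0.15 -0.1 0;0 0.1 -0.1 0;0 0 -0.06 0;0 0 0 0"

```text
t: 21.65
eef_pos: [547.1, 137.2, 91.6]
tcp_rot: [3.14, 0.001, 1.513]
ft_force: [-1.3, -2.4, 4.3]
opening: 0.735
grip_force: 30.0
```

```bash
python3 -c "from h import *;rod()"
```

```text
side -110 240 x 0.0 z [ 21.  48. 132.]
side -90 35 x -1.0 z [ 89. 105. 135.]
side -70 23 x -4.0 z [56. 68. 81.]
side -50 19 x -4.0 z [28. 40. 49.]
side -30 7 x -1.0 z [15. 19. 24.]
scene -110 112 x 1.0 z [ 23.  51. 134.]
scene -90 13 x 3.0 z [ 96. 130. 133.]
scene -50 19 x 6.0 z [35. 50. 58.]
scene -30 10 x 4.0 z [19. 22. 37.]
[547.1 137.2  91.8] [-1.  -0.7  3.2] 0.7331760380569335
```

Request:
drive_tool:
  deltas: "0.01 0.16 -0.01 0;0.01 0.16 0 0;0.01 0.16 -0.01 0;0.01 0.16 0 0;0.01 0.16 -0.01 0;0 0 0 0"

```text
t: 22.25
eef_pos: [555.7, 219.7, 92.9]
tcp_rot: [3.13, -0.003, 1.513]
ft_force: [-0.9, -0.8, 29.2]
opening: 0.68
grip_force: 29.2
```

```bash
python3 -c "from h import *;rod()"
```

```text
side -110 156 x -1.0 z [19. 36. 53.]
side -50 112 x -0.0 z [109. 142. 153.]
side -30 147 x -2.0 z [ 26.  77. 152.]
scene -110 74 x -0.0 z [18. 37. 54.]
scene -50 67 x 4.0 z [103. 141. 153.]
scene -30 88 x 6.0 z [ 24.  69. 151.]
[554.4 218.7  91.9] [ 0.1 -0.2 -0.1] 0.6465286310061766
```

The bar slipped up out of the jaws when the rod dragged, and the post now seems to stand upright in the tub near y −35. I'll open the jaws and measure.

Request:
drive_tool:
  deltas: "0 0 0 0;0 0 0 0;0 0 0 0;0 0 0 0;0 0 0 0;0 0 0 0"
  gripper: 0

```text
t: 22.85
eef_pos: [551.6, 216.7, 88.1]
tcp_rot: [-3.141, 0.0, 1.511]
ft_force: [0.4, 1.0, -0.3]
opening: 0.958
grip_force: 0.0
```

```bash
cat >> h.py <<'E'
def stick(lo=145,hi=165):
    for n in('side','scene'):
        s,p,d=grab(n);W=cloud(n,d,s);c,k=np.cos(-.06),np.sin(-.06)
        dx,dy=W[...,0]-554,W[...,1]-236.5; X=c*dx+k*dy; Y=-k*dx+c*dy; Z=W[...,2]
        b=(p.sum(-1)>200)&(abs(X)<68)&(abs(Y)<105)
        for l,h in((10,30),(40,60),(70,90),(100,125),(130,140),(140,148),(148,175)):
            q=b&(Z>l)&(Z<h)
            if q.sum()>3:
                r=cv2.minAreaRect(np.c_[X[q],Y[q]].astype(np.float32)); print(n,l,h,int(q.sum()),'med',np.median(X[q]).round(),np.median(Y[q]).round(),[np.round(a) for a in r])
    print(s['eef_pos'].round(1),s['ft_force'].round(1),s['opening'])
E
python3 -c "from h import *;stick()"
```

```text
side 10 30 35 med 10.0 -32.0 [array([26., 23.]), array([160.,  82.]), np.float64(90.0)]
side 40 60 52 med 42.0 -81.0 [array([26., -2.]), array([ 25., 212.]), np.float64(12.0)]
side 100 125 12 med -2.0 -34.0 [array([ -2., -31.]), array([ 11., 104.]), np.float64(87.0)]
side 130 140 7 med 44.0 -31.0 [array([ -2., -25.]), array([ 22., 106.]), np.float64(89.0)]
side 140 148 6 med 47.0 -33.0 [array([  1., -26.]), array([ 20., 101.]), np.float64(88.0)]
side 148 175 28 med 45.0 -33.0 [array([ -2., -26.]), array([ 21., 114.]), np.float64(90.0)]
scene 10 30 34 med -15.0 -22.0 [array([-20.,  14.]), array([173.,  96.]), np.float64(90.0)]
scene 40 60 32 med 30.0 -59.0 [array([-18.,   4.]), array([118., 188.]), np.float64(7.0)]
scene 100 125 12 med 50.0 -25.0 [array([ 50., -25.]), array([ 7., 26.]), np.float64(2.0)]
scene 130 140 6 med 52.0 -31.0 [array([ 49., -24.]), array([20.,  8.]), np.float64(86.0)]
scene 148 175 5 med 47.0 -33.0 [array([ 47., -33.]), array([2., 7.]), np.float64(78.0)]
[551.6 216.8  88.2] [ 0.1 -0.3  0.3] 0.9759904697201328
```

Request:
drive_tool:
  deltas: "0 0 0.1 0;0 0 0.3 0;0 0 0.3 0;0 0 0.3 0;0 0 0.3 0;0 0 0.3 0;0 0 0.3 0;0 0 0 0"

```text
t: 23.62
eef_pos: [553.2, 217.3, 285.1]
tcp_rot: [3.133, -0.003, 1.511]
ft_force: [0.4, -0.0, 0.3]
opening: 0.999
grip_force: 0.0
```

```bash
python3 - <<'E'
from h import *
stick()
for n in('side','scene'):
    s,p,d=grab(n,n+'5.png');W=cloud(n,d,s);c,k=np.cos(-.06),np.sin(-.06)
    dx,dy=W[...,0]-554,W[...,1]-236.5; X=c*dx+k*dy; Y=-k*dx+c*dy; Z=W[...,2]
    print(n)
    for y in range(100,-121,-20):
        r=[]
        for x in range(-70,71,10):
            q=(abs(X-x)<5)&(abs(Y-y)<10)&(Z<180); r.append('%4.0f'%np.median(Z[q]) if q.any() else '   .')
        print('%5d'%y,''.join(r))
E
```

```text
side 10 30 32 med 9.0 -31.0 [array([11., 25.]), array([160., 113.]), np.float64(90.0)]
side 40 60 48 med 43.0 -81.0 [array([ 45., -80.]), array([16., 54.]), np.float64(37.0)]
scene 10 30 35 med -15.0 -19.0 [array([-16.,  15.]), array([181., 103.]), np.float64(90.0)]
scene 40 60 39 med -65.0 -51.0 [array([-0.,  8.]), array([194., 136.]), np.float64(90.0)]
[552.4 217.1 282.1] [ 0.1  0.1 -0.4] 0.9959675934098856
side
  100   32  24  22  25  16  20  18  20  24  22  12   7  27  17  36
   80   30   4   4   5   5   4   5   4   4   6   4   4   4   5  17
   60   53   5   4   4   4   5   4   5   5   4   5   5   5   4  26
   40   31   4   4   5   5   6   5   6   5   5   5   5   5   5  39
   20   46   3   4   4   5   4   4   5   5   6   5   5   5   4  36
    0   47   5   5   5   5   5   5   4   6   6   5   6   5   4  25
  -20   29   5   4   5   4   4   4   6  17   .   .   .   .   7  41
  -40   44   5   4   5   5   5   4   5  11   8   5   4   4   4  53
  -60   54   .   .   7   7   .   6   6   .  34  41  49   .   .  53
  -80   55   .   .   .   .   .   .   .   .   .  44  51  57   .  56
 -100   55  
[... 231 characters left out ...]
 5   3   5   2   6   .   .  28
   60   27   4   2   4   2   2   2   1   3   4   3   4   .   .  31
   40   30   1   3   2   3   2   3   3   2   4   4   3   .   .  17
   20   26   3   4   3   4   3   2   4   3   4   2   3   .   .  35
    0   28   4   2   2   3   4   2   4   2   3   3   4   .   .  28
  -20   30   2   3   2   3   3   4   5  24   6   3   3   .   .  26
  -40   27   2   4   4   3   4   2   3  14  33  28   4   .   .  37
  -60   30   3   1   4   4   2   3   2   1   4  42  44   .   .  27
  -80   34   4   3   1  -0   1   5   1   2   6   .  51  55   .  27
 -100   51   .  49   .  52   .  49   .   .  49  50   .  63  66  25
 -120   20  15  14  20  13  19   9  26  22  16  15  27  19   6  18
```

The depth grids show the post has toppled: rod end inside near tub (8,−28), rod lying over the (+x,−y) rim corner, handle just outside. I'll fit its axis so I can grip the rod inside the tub and carry it in.

```bash
cat >> h.py <<'E'
def tubf(W):
    c,k=np.cos(-.06),np.sin(-.06); dx,dy=W[...,0]-554,W[...,1]-236.5
    return np.stack([c*dx+k*dy,-k*dx+c*dy,W[...,2]],-1)
E
python3 - <<'E'
from h import *
for n in('side','scene'):
    s,p,d=grab(n);Q=tubf(cloud(n,d,s));X,Y,Z=Q[...,0],Q[...,1],Q[...,2]
    m=(X>0)&(X<64)&(Y<-15)&(Y>-98)&(Z>12)&(Z<100)&(p.sum(-1)>150);P=Q[m]
    c=np.median(P,0);l=cv2.fitLine(P.astype(np.float32),cv2.DIST_HUBER,0,.01,.01).ravel();print(n,len(P),l.round(2))
    q=l[3:]; v=l[:3]*np.sign(l[0]); e=q+v*((15-q[2])/v[2]); print(' at z15',e.round(1),'dir',v.round(2),'heading deg tub',np.degrees(np.arctan2(v[1],v[0])).round(1))
    m=(X>-30)&(X<160)&(Y<-118)&(Y>-230)&(Z>8)&(Z<150)&(p.sum(-1)>150)
    m|=(X>78)&(X<160)&(Y<-60)&(Y>-230)&(Z>8)&(Z<150)&(p.sum(-1)>150)
    P=Q[m]
    for zl in range(60,120,10):
        r=P[(P[:,2]>=zl)&(P[:,2]<zl+10)]
        if len(r): print(zl,len(r),r.min(0).round(),r.max(0).round(),r.mean(0).round())
E
```

```text
side 102 [ -0.5    0.74  -0.45  28.57 -61.59  40.47]
 at z15 [  0.2 -19.3  15. ] dir [ 0.5  -0.74  0.45] heading deg tub -56.2
60 33 [  63. -146.   60.] [  83. -119.   70.] [  72. -135.   65.]
70 26 [  66. -135.   70.] [  87. -118.   79.] [  76. -128.   75.]
80 25 [  72. -130.   80.] [  89. -117.   90.] [  80. -122.   85.]
90 17 [  79. -122.   91.] [  90. -104.  100.] [  84. -114.   95.]
100 8 [  78. -114.  100.] [  91. -107.  104.] [  84. -110.  102.]
scene 44 [ -0.45   0.79  -0.42  33.56 -56.94  42.15]
 at z15 [ 4.6 -6.3 15. ] dir [ 0.45 -0.79  0.42] heading deg tub -60.2
60 16 [  68. -143.   60.] [  84. -129.   69.] [  76. -135.   64.]
70 15 [  67. -135.   71.] [  87. -119.   80.] [  80. -128.   75.]
80 11 [  78. -127.   81.] [  90. -116.   89.] [  84. -122.   85.]
90 20 [  79. -127.   90.] [ 94. -96.  99.] [  85. -112.   94.]
100 4 [  82. -112.  100.] [  95. -108.  103.] [  87. -110.  101.]
```

Request:
drive_tool:
  deltas: "0.1 -0.15 0 0.035;0.1 -0.15 0 0.035;0.1 -0.15 0 0.035;0.025 -0.046 0 0.035;0 0 -0.3 0.035;0 0 -0.3 0.014;0 0 -0.3 0;0 0 -0.3 0;0 0 0 0;0 0 0 0"
  gripper: 0.62

```text
t: 24.75
eef_pos: [583.6, 167.1, 157.2]
tcp_rot: [-3.138, -0.001, 2.105]
ft_force: [0.7, 0.1, 0.4]
opening: 0.395
grip_force: 0.0
```

Request:
drive_tool:
  deltas: "0 0 -0.3 0;0 0 -0.3 0;0 0 -0.3 0;0 0 -0.2 0;0 0 0 0;0 0 0 0"

```text
t: 25.25
eef_pos: [584.9, 167.4, 49.5]
tcp_rot: [3.141, 0.0, 2.105]
ft_force: [-0.1, 0.2, 0.3]
opening: 0.381
grip_force: 0.0
```

```bash
python3 - <<'E'
from h import *
s,p,d=grab('wrist','w5.png');W=cloud('wrist',d,s);Q=tubf(W)
print(s['eef_pos'].round(1),s['tcp_rot'].round(3),s['opening'],s['ft_force'].round(1), 'tcp tub',tubf(np.array(s['eef_pos'])).round(1))
X,Y,Z=Q[...,0],Q[...,1],Q[...,2]
m=(p.sum(-1)>150)&(X>-10)&(X<64)&(Y<-10)&(Y>-100)&(Z>14)&(Z<90);P=Q[m]
if len(P)>10: print(len(P),cv2.fitLine(P.astype(np.float32),cv2.DIST_HUBER,0,.01,.01).ravel().round(2),P.min(0),P.max(0))
s,p,d=grab('side');W=cloud('side',d);Q=tubf(W);X,Y,Z=Q[...,0],Q[...,1],Q[...,2]
m=(p.sum(-1)<170)&(abs(X-35)<60)&(abs(Y+67)<60)&(Z>15)&(Z<150);P=Q[m];print(P[P[:,2].argsort()[:12]].round().tolist())
E
```

```text
[584.9 167.4  49.5] [3.141 0.    2.105] 0.3813716274513221 [-0.1  0.2  0.3] tcp tub [ 35.  -67.1  49.5]
3081 [ -0.5    0.75  -0.43  31.93 -50.51  41.42] [  1.17169062 -99.9875069   14.03790111] [ 63.79625378 -10.00528988  88.93846919]
[[12.0, -71.0, 72.0], [19.0, -87.0, 72.0], [14.0, -77.0, 73.0], [17.0, -83.0, 74.0], [48.0, -55.0, 75.0], [51.0, -61.0, 75.0], [22.0, -91.0, 75.0], [56.0, -69.0, 76.0], [19.0, -87.0, 76.0], [56.0, -64.0, 76.0], [45.0, -53.0, 77.0], [53.0, -68.0, 80.0]]
```

Request:
drive_tool:
  deltas: "0.02 0.012 0 0;0 0 -0.07 0;0 0 -0.07 0;0 0 -0.07 0;0 0 0 0"

```text
t: 25.77
eef_pos: [585.4, 168.3, 25.8]
tcp_rot: [-3.14, -0.001, 2.105]
ft_force: [0.4, -0.2, 0.2]
opening: 0.38
grip_force: 0.0
```

Request:
drive_tool:
  deltas: "0 0 -0.07 0;0 0 -0.07 0;0 0 -0.06 0;0 0 0 0"

```text
t: 26.1
eef_pos: [585.5, 168.3, 5.8]
tcp_rot: [-3.14, -0.001, 2.105]
ft_force: [0.1, -0.8, 0.0]
opening: 0.38
grip_force: 0.0
```

Request:
drive_tool:
  deltas: "0 0 0 0;0 0 0 0;0 0 0 0;0 0 0 0;0 0 0 0;0 0 0 0"
  gripper: 1

```text
t: 26.6
eef_pos: [586.3, 168.6, 7.8]
tcp_rot: [3.141, 0.0, 2.105]
ft_force: [-1.0, 1.5, 4.7]
opening: 0.184
grip_force: 29.8
```

The rod is gripped (opening 0.184 ≈ 17.5 mm). Lifting, turning it parallel to the tub's long side and carrying it to the middle.

Request:
drive_tool:
  deltas: "0 0 0.1 0;0 0 0.15 0;0 0 0.15 0;0 0 0.15 0;0 0 0.1 0;0 0 0 0"

```text
t: 27.1
eef_pos: [586.9, 168.5, 74.5]
tcp_rot: [3.139, 0.001, 2.105]
ft_force: [0.4, -0.1, -2.4]
opening: 0.18
grip_force: 29.8
```

Request:
drive_tool:
  deltas: "-0.04 0.1 0 -0.024;-0.04 0.1 0 -0.024;-0.04 0.1 0 -0.024;-0.04 0.1 0 -0.024;-0.04 0.1 0 -0.024;-0.04 0.1 0 -0.024;-0.04 0.08 0 -0.024;-0.04 0 0 -0.021;0 0 0 0;0 0 0 0"

```text
t: 27.93
eef_pos: [553.8, 236.3, 71.8]
tcp_rot: [-3.141, 0.0, 1.513]
ft_force: [-0.4, 0.3, -2.1]
opening: 0.181
grip_force: 29.8
```

```bash
python3 - <<'E'
from h import *
for n in('side','scene'):
    s,p,d=grab(n);Q=tubf(cloud(n,d,s));X,Y,Z=Q[...,0],Q[...,1],Q[...,2]
    for y in range(-150,120,15):
        m=(abs(X)<55)&(abs(Y-y)<8)&(Z>25)&(Z<190)&(p.sum(-1)>170)&((abs(Y)<100)|(Z>62))
        if m.sum()>3: print(n,y,int(m.sum()),'x',np.percentile(X[m],[5,50,95]).round(),'z',np.percentile(Z[m],[5,50,95]).round())
print(s['eef_pos'].round(1),s['tcp_rot'].round(3),s['opening'],s['ft_force'].round(1),s['moment'].round(2))
E
```

```text
side -90 35 x [-17. -10.  -1.] z [112. 120. 131.]
side -75 76 x [-12.   4.  16.] z [125. 144. 162.]
side -60 24 x [-7. 10. 21.] z [134. 161. 167.]
side -45 41 x [-31. -13.  28.] z [134. 180. 188.]
side -30 137 x [-48.   1.  47.] z [129. 183. 189.]
side -15 47 x [-19. -10.  20.] z [ 97. 132. 156.]
side 0 12 x [-10.   6.  10.] z [111. 140. 151.]
side 15 8 x [-6.  3. 33.] z [102. 106. 190.]
side 30 6 x [-3. 19. 54.] z [ 95. 140. 184.]
scene -90 23 x [-16.  -7.   2.] z [107. 120. 134.]
scene -75 49 x [-5.  6. 21.] z [114. 140. 164.]
scene -60 27 x [ 6. 12. 22.] z [124. 157. 166.]
scene -45 14 x [ 4. 10. 13.] z [120. 128. 157.]
scene -30 37 x [-44.   8.  54.] z [114. 182. 187.]
scene -15 27 x [-15.   8.  14.] z [ 97. 115. 133.]
scene 0 10 x [ 5. 13. 24.] z [ 89. 105. 143.]
scene 15 8 x [ 7. 20. 36.] z [ 91. 181. 189.]
scene 30 16 x [ 1.  7. 36.] z [ 83.  96. 182.]
[554.1 236.2  71.9] [-3.141  0.     1.513] 0.18370410999622347 [-0.8  0.1 -3. ] [0.05 0.06 0.01]
```

Request:
drive_tool:
  deltas: "0 0 -0.15 0;0 0 -0.15 0;0 0 -0.15 0;0 0 -0.12 0;0 0 -0.04 0;0 0 0 0;0 0 0 0"

```text
t: 28.62
eef_pos: [554.4, 236.4, 11.5]
tcp_rot: [3.141, -0.0, 1.511]
ft_force: [0.5, -0.3, -2.8]
opening: 0.181
grip_force: 29.8
```

Request:
drive_tool:
  deltas: "0 0 -0.05 0;0 0 -0.05 0;0 0 0 0;0 0 0 0"

```text
t: 28.95
eef_pos: [554.3, 236.6, 1.4]
tcp_rot: [3.141, -0.0, 1.511]
ft_force: [0.6, 0.6, -2.6]
opening: 0.185
grip_force: 30.0
```

Request:
drive_tool:
  deltas: "0 0 -0.04 0;0 0 -0.04 0;0 0 0 0"

```text
t: 29.2
eef_pos: [554.2, 236.5, -7.2]
tcp_rot: [3.142, -0.0, 1.511]
ft_force: [-0.4, 0.0, -0.9]
opening: 0.182
grip_force: 30.0
```

Request:
drive_tool:
  deltas: "0 0 0 0;0 0 0 0;0 0 0 0;0 0 0 0;0 0 0 0;0 0 0 0;0 0 0 0"
  gripper: 0.2

```text
t: 29.78
eef_pos: [554.1, 236.5, -6.6]
tcp_rot: [-3.142, 0.0, 1.511]
ft_force: [0.5, 0.4, -0.2]
opening: 0.613
grip_force: 0.0
```

```bash
cat > g.py <<'E'
from h import *
for n in('side','scene'):
    s,p,d=grab(n);Q=tubf(cloud(n,d,s));X,Y,Z=Q[...,0],Q[...,1],Q[...,2]
    for y in range(-105,106,15):
        m=(abs(X)<66)&(abs(Y-y)<8)&(Z>11)&(Z<100)&(p.sum(-1)>170)&(abs(Y)<104)
        if m.sum()>3: print(n,y,int(m.sum()),'x',np.percentile(X[m],[5,50,95]).round(),'z',np.percentile(Z[m],[5,50,95]).round())
print(s['t'],s['eef_pos'].round(1),s['opening'],s['ft_force'].round(1))
E
python3 g.py
```

```text
side -60 24 x [10. 21. 50.] z [17. 20. 23.]
side -45 26 x [-48.  14.  40.] z [17. 23. 99.]
side -30 30 x [-50.  10.  44.] z [17. 24. 99.]
side -15 64 x [-39.   6.  39.] z [17. 35. 74.]
side 0 29 x [-19.   6.  30.] z [13. 22. 91.]
side 15 18 x [-5.  1.  9.] z [14. 20. 23.]
side 30 14 x [-8. -1.  7.] z [17. 20. 23.]
side 45 17 x [-11.  -6.   5.] z [15. 20. 24.]
side 60 9 x [-12.  -5.   0.] z [16. 21. 23.]
scene -90 13 x [-3. 13. 32.] z [13. 20. 23.]
scene -75 47 x [-8. 23. 46.] z [13. 18. 24.]
scene -60 22 x [15. 23. 38.] z [13. 18. 25.]
scene -45 19 x [-32.  19.  27.] z [15. 19. 95.]
scene -30 29 x [-42.  14.  33.] z [ 17.  23. 100.]
scene -15 37 x [-41.  13.  36.] z [14. 24. 71.]
scene 0 24 x [-32.   8.  36.] z [12. 19. 60.]
scene 15 11 x [-32.   3.  35.] z [14. 20. 54.]
29.8333 [554.1 236.4  -6.6] 0.6588257270290172 [-0.3  0.2  0.6]
```

The post lies flat in the tub along its long side (top at z ≈ 20). Withdrawing straight up.

Request:
drive_tool:
  deltas: "0 0 0.1 0;0 0 0.2 0;0 0 0.3 0;0 0 0.3 0;0 0 0.3 0;0 0 0.4 0;0 0 0.4 0;0 0 0 0;0 0 0 0"

```text
t: 30.63
eef_pos: [554.7, 236.7, 196.3]
tcp_rot: [3.137, -0.002, 1.511]
ft_force: [0.1, -0.7, -0.5]
opening: 0.8
grip_force: 0.0
```

```bash
python3 g.py; python3 - <<'E'
from h import *
foot()
s,p,d=grab('scene');W=cloud('scene',d);z=W[...,2]
m=(z>66)&(z<80)&(W[...,0]>380)&(W[...,0]<700)&(W[...,1]>300)&(W[...,1]<560)&(p.sum(-1)>300);P=W[m]
print('lip',cv2.fitLine(P[:,:2].astype(np.float32),cv2.DIST_HUBER,0,.01,.01).ravel().round(2))
W0=np.load('scene0.npy');p0=cv2.imread('pics/scene0.png')[:,:,::-1].astype(int);p=p.astype(int)
for nm,f in(('tin',lambda p:(p[...,0]>150)&(p[...,1]<60)),('bowl',lambda p:(p[...,0]>150)&(p[...,1]>70)&(p[...,1]<150)&(p[...,2]<110)),('cap',lambda p:(p[...,2]>120)&(p[...,0]<70))):
    for W_,q in((W0,p0),(W,p)):
        m=f(q)&(W_[...,0]>650)&(W_[...,0]<880)&(abs(W_[...,1])<320)&(W_[...,2]>5); print(nm,m.sum(),np.median(W_[m],0).round(1))
E
```

```text
side -75 5 x [18. 21. 38.] z [19. 22. 24.]
side -60 24 x [12. 21. 50.] z [17. 20. 24.]
side -45 17 x [ 8. 15. 22.] z [16. 21. 25.]
side -30 19 x [ 6. 12. 20.] z [17. 21. 24.]
side -15 15 x [ 2.  8. 16.] z [16. 21. 24.]
side 0 18 x [-1.  3. 13.] z [12. 20. 23.]
side 15 15 x [-5.  1. 11.] z [14. 21. 24.]
side 30 16 x [-8. -1.  7.] z [15. 20. 24.]
side 45 14 x [-10.  -5.   5.] z [16. 20. 23.]
side 60 9 x [-12.  -5.   0.] z [16. 19. 23.]
scene -90 12 x [-4. 12. 36.] z [16. 20. 24.]
scene -75 47 x [-5. 27. 45.] z [15. 19. 24.]
scene -60 18 x [11. 24. 40.] z [13. 18. 23.]
scene -45 17 x [10. 19. 24.] z [14. 19. 24.]
scene -30 15 x [ 7. 17. 22.] z [15. 19. 22.]
scene -15 18 x [ 6. 14. 19.] z [13. 19. 22.]
scene 0 15 x [-65.   7.  17.] z [14. 20. 35.]
scene 15 17 x [-64.   4.  14.] z [17. 20. 30.]
scene 30 10 x [-3.  5.  9.] z [17. 20. 23.]
scene 45 20 x [-13.  -0.   8.] z [14. 17. 26.]
scene 60 11 x [-39.  -4.   5.] z [13. 18. 22.]
30.6833 [554.  236.4 194.2] 0.7957951270518298 [-0.2 -0.  -0.5]
foot z 25.6 [array([ 509. , -244.1]), array([180.6, 180.9]), np.float64(6.3)]
30.7333 [553.6 236.3 193. ] [ 0.4 -0.4 -0.4] [ 0.05  0.02 -0.04] 0.795 [-3.141  0.     1.511]
lip [ 9.9000e-01 -1.1000e-01  5.3295e+02  3.6143e+02]
tin 911 [790.9  18.6  58.2]
tin 912 [790.6  18.   58.3]
bowl 611 [753.  224.3  27.6]
bowl 608 [752.3 223.7  27.5]
cap 80 [ 756.3 -228.9  167.8]
cap 80 [ 756.5 -228.1  167.9]
```

All conditions check out, so I'm handing in.

```bash
python3 -c "
from cell import env
print(env.job_done())"
```

```text
the job is handed in; nothing more can be done
None
```

The job is handed in, with no verdict returned: in the last measurements the cover is open (about 1.6 rad), the post lies flat in the tub (after slipping from the jaws once and being re-gripped), and the foot, tin, bottle and bowl had not measurably moved.

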